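# Hang the lopsided weighing pan on the spring scale

## Robot

A 6-joint arm with a two-finger parallel gripper is mounted at the origin on the work surface. World frame = base frame: x ahead of the robot, y to its left, z up, the work surface at z = 0. Lengths are in mm, angles in rad, forces in N, time in s.
With the tool pointing down it reaches from about 275 to 1000 mm from the base axis. Payload 8.4 kg.
Tool frame: the origin (TCP) lies midway between the tips of the shut fingers; the grasp point (between the pads) lies 19 mm behind it; z points along the fingers, y is the direction in which the jaws open and shut (so a half turn about z gives the same grasp; the last joint's range is limited). The gripper opens to 85 mm and grips with 20 to 120 N. Pads are 22 mm wide; open, the fingers measure 114 mm over their backs; the gripper's body (76 mm by 85 mm) begins 54 mm behind the grasp point. The pads swing forward as they close: fully open they stand 13 mm farther back than shut.
Start: joints at [1.291, 0.353, 1.633, -0, 1.155, -0.002], TCP at [171.399, 601.041, 231.281] pointing down, gripper open.
Joint ranges: [-2.63, 2.63], [-0.92, 2.1], [0.06, 2.66], [-1.3, 4.44], [0, 2.69], [-3.02, 3.02]. Speed limits (rad/s): [2.22, 2.22, 2.79, 3.14, 3.14, 3.14].

## Interface

Orientations are given as [roll, pitch, yaw] about the fixed x, y, z axes, in that order (R = Rz(yaw) Ry(pitch) Rx(roll)).
In Python, from rig import r gives the robot as it stands. The module is installed in compiled form; this text tells all that it offers.
- The arm moves only by the tool drive_tool, never from a script. Its argument "moves" is a list of rows, each a list of 3 entries, a list of its own where there are three numbers: the closure, from 0 (fully open) to 1 (shut), then the shift along the tool's x, y, z in cm, then the turn about the tool's z in degrees. In form: [[claw, [dx, dy, dz], roll], ...]. A call has 1 to 12 rows; each row is the pose to reach, as a shift and turn from the pose measured when the call began, along the tool's axes at that moment; what a row does not reach only later rows make up. A row lasts 1/8 s, in which the tool goes at most 62.5 mm and 10.7 degrees, less where a joint would pass 70% of its speed; a pose out of reach is approached as far as the arm can. A call with a gripper value outside its range is refused whole. The fingers move at their own pace and stop on an object; "grip_force" is the grip in N (left out, the last holds). Time passes only in rows, so rows that repeat a pose let the fingers close. It gives the time, the measured TCP pose, the force and the opening at its end, in the units of the state.
- r.sense(): the state, without advancing time (a new reading comes with each control period).
- r.grab_frame(name): name is "scene" or "top" or "wrist"; returns a dict with "color" (400x640x3 uint8, red, green, blue), "fx", "fy", "cx", "cy" (pixels), "pose" (4x4, takes a point from camera to world coordinates); the wrist camera has in their place "hand_eye" (4x4, takes a point from camera to tool coordinates, whose origin is the TCP and whose axes are the flange's). Camera axes: x right, y up, looking along -z (the intrinsics and any distortion apply to the point x, -y, -z); pixel columns grow to the right and rows downward; lengths in mm; the calibration is good to about 2 mm. The wrist camera is an equidistant fisheye: a pixel r from the principal point sees the ray r / f radians off the axis. A picture is of the moment at which its call begins: read the wrist's pose just before it. There is no depth.
- r.sign_off(): hands the job in, once; it reports no verdict.
Trained networks look in the newest picture that a camera, given by its name, has taken for a name from the list of things; names that differ only in an ending like _2 or _b are one class to them, and where a whole thing is asked for, a point or a joint stands for the part that bears it (a point fixed in the world has none). Each returns a list of dicts, best first, with "score" (0 to 1); they miss things now and then, are a little off and sometimes report something else, mostly with a low value. They report only what shows in the picture. A call takes as long as a camera call.
- r.outline_of(thing, camera): "mask" (400x640 bool, what is visible of it) and "at" ([column, row] in pixels, amid what is visible of it).
- r.spot_point(thing, camera): "at" ([column, row] in pixels: a listed point, or the origin of a listed thing).
The state is a dict: "clock": time; "qpos": joint angles; "qvel": joint speeds; "joint_efforts": joint torques, N m; "eef_pos": TCP position; "tcp_rot": TCP orientation; "contact_force": force on the tool from outside, world axes, zero at the start; "wrist_torque": the same for the moment, N m; "opening": opening from 0.0 (shut) to 1.0 (fully open).
Only numpy, scipy, OpenCV 4.12 (cv2) and the standard library are available. Lean on these libraries where they do the work, as an engineer would, in place of code of your own. Each camera call takes 0.05 s, during which the arm holds its last target.

## Task

Take the loaded weighing pan with the orange handle and hang it on the hook of the spring scale, with the notch of its bail seated in the bottom of the hook, so that it hangs level and the hook is still. The pan is heavy at one end and its weight is not known: lower it slowly on the hook until you feel that the scale carries just its whole weight, no less and not pushed beyond it, and only then let go, so that the hook does not jump up or drop. Leave everything else on the bench where it is.

Things in the scene. Friction and masses are not known exactly. Their poses are not given: they have to be found in the camera images.
- pan_grip (a point): Grip point of the loose weighing pan: in its orange upright handle plate (12 mm thick along the pan's x, 26 mm wide along y, 70 mm tall), 24 mm below its top, 190 mm above the tray's underside, straight above the centre of mass. Axes are the pan's: x across the handle, y along the bail towards the loaded end, z up. Mass 0.23 to 0.93 kg, unknown beforehand.
- pan_seat (a point): The bail's notch, an inverted V of two 45 degree plates (16 mm along x, mouth 40 mm wide), 57 mm straight below pan_grip, 133 mm above the tray's underside, above the centre of mass. The hook's 10 mm bar must run through it along the pan's x, either way round; fully seated, this point rests about 5 mm straight above hook_seat. The notch and bail reach 16 mm below it. Axes as pan_grip.
- pan_tray (a point): Centre of the pan's aluminium tray, 110 (x) x 160 (y) x 28 mm, half-way up. A copper heat sink is fixed in its +y end, its top 41 mm above the underside. A rigid steel bail stands across the tray: uprights at y = +78 and -78 mm from here, top bar along y, 118 to 126 mm above the underside, its notch and handle at y = +35 mm. Axes as pan_grip.
- hook_seat (a point): Bottom of the scale's hook, at the middle of its 10 mm round bar, 225 mm above the bench when empty. Axes: x towards the post, z up. The bar comes from the post 14 mm higher than this point, dips to it in a V within 22 mm and rises again to the open tip on the -x side. The bail goes over the tip from the -x side, the bar passing between bail and tray. The hook slides only up and down, on a spring.
- hook_tip (a point): The open upturned end of the hook's bar: centre of its round end of 5 mm radius, 32 mm from hook_seat along its -x and 18 mm higher. Axes as hook_seat.
- stand: The scale's stand, fixed to the bench; origin on the bench straight below the hook's seat, x towards its blue post. Post 30 x 44 mm, near face 135 mm from the origin, top 294 mm above the bench; the block carrying the hook's bar begins at 112 mm; foot plate 130 x 130 x 14 mm from 70 mm on.
- scale_hook (a joint): How far the hook has sunk on its spring, m: 0 empty, growing downward, at most 0.08. It sinks about 5 mm for each newton hung on it (about 11 to 46 mm for the pan) and is only lightly damped, so it bounces if the pan is let go out of balance. A red pointer shows it on a white tick plate beside the post.
- circuit_board: Bystander, leave it alone: green loose circuit board, 170 x 120 x 14 mm; origin at the centre of its underside, x along the first size.
- heat_sink: Bystander, leave it alone: loose finned aluminium heat sink, 60 x 60 x 34 mm; origin at the centre of its underside, x along the first size.
- drive: Bystander, leave it alone: loose disk drive, 147 x 100 x 26 mm; origin at the centre of its underside, x along the first size.
- fan: Bystander, leave it alone: loose black cooling fan, 80 x 80 x 27 mm; origin at the centre of its underside, x along the first size.
- screwdriver: Bystander, leave it alone: screwdriver lying on the bench along its x, handle towards -x, about 200 mm long.
- spare_tray: Bystander, leave it alone: empty grey plastic tray, 110 x 160 x 28 mm, without a bail; origin at the centre of its underside, x along the first size.
- screw_jar: Bystander, leave it alone: clear jar with a blue cap, 56 mm across, 75 mm tall; origin at the centre of its underside, z up.

How it is judged (in metres and radians):
On the way, in this order (a step that is already met when the one before it is completed fails the run):
1. the pan is lifted clear of the bench (height (world z) of pan_seat above 0.19 m), for 0.2 s.
2. the notch is seated on the hook and the scale carries load (distance between pan_seat and hook_seat below 0.012 m and value of joint scale_hook above 0.006 m), for 0.2 s.
At the end, for the whole second after the job is handed in: The pan hangs free on the hook: its notch within 10 mm of the bottom of the hook, level within 0.15 rad, bail square across the hook's bar within 0.35 rad, the scale sunk by more than 8 mm under its weight, and the hook moving at less than 0.02 m/s (distance between pan_seat and hook_seat below 0.01 m and angle between pan_seat's own z axis and vertical below 0.15 rad and angle between the x axis of pan_seat and the x axis of hook_seat, either way round below 0.35 rad and value of joint scale_hook above 0.008 m and velocity of joint scale_hook between -0.02 and 0.02 m/s); the robot touches nothing.
It fails at once if the hook jumps or drops: it moves up or down faster than 0.05 m/s (velocity of joint scale_hook above 0.05 m/s or velocity of joint scale_hook below -0.05 m/s).
It fails at once if the hook is overloaded: sunk by more than 60 mm (value of joint scale_hook above 0.06 m).
It fails at once if a bystander is moved by more than 30 mm (distance of any of circuit_board, heat_sink, drive, fan, screwdriver, spare_tray, screw_jar from where it was at the start of the episode above 0.03 m).
It also fails if it takes over 54 s, if anything falls off the work surface, if the arm or the gripper's body presses on something with over 40 N, if the wrist force passes 120 N, or if a joint passes its speed limit or range.

## Working session

There is one attempt and no reset: what is moved stays moved. The work goes in short steps, Python scripts to look and compute and a tool call to move; the robot and the scene stay as the last step left them, time stands still between calls to the robot, and variables do not carry over. Pictures are saved under pics/ and viewed, and the job is handed in when it is done.

Besides the shell and the picture viewer there is one more tool, called after "Emit:" as name([rows], argument=value, ...), one row to a line, values as JSON. drive_tool: Moves the arm, as the interface text tells. Its arguments: {"type":"object","properties":{"moves":{"type":"array"},"grip_force":{"type":"number"}},"required":["moves"]}

```bash
mkdir -p pics; cat > h.py <<'E'
from rig import r
import numpy as np, cv2
def ray(f,at):
    u,v=at
    d=np.array([(u-f["cx"])/f["fx"],-(v-f["cy"])/f["fy"],-1.0])
    T=np.array(f["pose"]); return T[:3,3],T[:3,:3]@d/np.linalg.norm(d)
def onz(f,at,z):
    o,d=ray(f,at); return o+d*(z-o[2])/d[2]
def tri(rs):
    A=np.zeros((3,3));b=np.zeros(3)
    for o,d in rs:
        P=np.eye(3)-np.outer(d,d);A+=P;b+=P@o
    p=np.linalg.solve(A,b)
    return p,[np.linalg.norm((np.eye(3)-np.outer(d,d))@(p-o)) for o,d in rs]
def proj(f,p):
    T=np.array(f["pose"]);c=T[:3,:3].T@(np.array(p)-T[:3,3])
    return f["cx"]+f["fx"]*c[0]/-c[2], f["cy"]+f["fy"]*c[1]/c[2]
def save(f,n,dots=()):
    im=f["color"][:,:,::-1].copy()
    for d in dots: cv2.circle(im,(int(round(d[0])),int(round(d[1]))),3,(255,0,255),1)
    cv2.imwrite(n,im)
E
python3 - <<'E'
from h import *
fs={c:r.grab_frame(c) for c in ("scene","top")}
for c,f in fs.items(): save(f,f"pics/{c}0.png"); print(c,f["fx"],f["cx"],f["cy"],np.round(f["pose"],2).tolist(), [k for k in f])
for n in ["pan_grip","pan_seat","pan_tray","hook_seat","hook_tip","stand"]:
    rs=[]
    for c,f in fs.items():
        l=r.spot_point(n,c)
        print(n,c,[(np.round(x["at"],1).tolist(),round(x["score"],2)) for x in l[:3]])
        if l: rs.append(ray(f,l[0]["at"]))
    if len(rs)==2: p,e=tri(rs); print("  ",p.round(1),np.round(e,1))
s=r.sense()
print(s)
E
```

```text
scene 431.41503250851565 321.8531024226917 205.74803910894707 [[0.5, -0.56, 0.66, 1466.63], [0.86, 0.33, -0.38, -551.43], [-0.0, 0.76, 0.65, 1062.33], [0.0, 0.0, 0.0, 1.0]] ['color', 'fx', 'fy', 'cx', 'cy', 'pose']
top 397.7613408736245 320.89898371505507 200.11045501036827 [[-0.02, 0.99, -0.11, 456.21], [-1.0, -0.02, 0.01, -27.51], [0.01, 0.11, 0.99, 1194.93], [0.0, 0.0, 0.0, 1.0]] ['color', 'fx', 'fy', 'cx', 'cy', 'pose']
pan_grip scene [([367.0, 179.9], 0.71), ([188.3, 269.2], 0.34)]
pan_grip top [([249.2, 208.5], 0.66)]
   [550.  147.9 193.5] [4.1 4.1]
pan_seat scene [([363.2, 194.4], 0.66), ([363.7, 280.2], 0.65)]
pan_seat top [([248.5, 210.3], 0.61), ([464.8, 245.5], 0.25), ([417.6, 273.7], 0.22)]
   [546.2 151.9 129.3] [5.9 5.9]
pan_tray scene [([364.1, 212.9], 0.93)]
pan_tray top [([249.1, 224.2], 0.82), ([174.5, 251.5], 0.6)]
   [518.  176.4  10.6] [0.3 0.3]
hook_seat scene [([309.3, 207.7], 0.62)]
hook_seat top [([345.8, 173.3], 0.89), ([416.0, 275.1], 0.46)]
   [ 623.5 -102.1  236.5] [3.4 3.4]
hook_tip scene [([320.7, 207.8], 0.87)]
hook_tip top [([336.4, 165.8], 0.57), ([247.2, 220.3], 0.23)]
   [643.  -77.4 239.8] [1.1 1.1]
stand scene []
stand top []
{'clock': 0.7, 'qpos': array([ 1.29055520e+00,  3.52969767e-01,  1.63339261e+00, -1.26849838e-05,
        1.15517506e+00, -2.38566212e-03]), 'qvel': array([ 0.00017091,  0.00033519,  0.00085242,  0.00022321, -0.00059404,
        0.00016784]), 'joint_efforts': array([-2.29171737e-04, -6.05017447e+01, -3.42385912e+01,  1.25547526e-04,
        8.34397997e-04,  1.68940693e-05]), 'eef_pos': array([171.43369251, 601.04651557, 231.30303118]), 'tcp_rot': array([3.14153746e+00, 1.17370456e-05, 2.86374231e+00]), 'contact_force': array([ 0.88159419, -0.71516556,  0.16561863]), 'wrist_torque': array([-0.0564794 , -0.0180056 ,  0.04077982]), 'opening': 1.0024485973746218}
```

View pics/scene0.png

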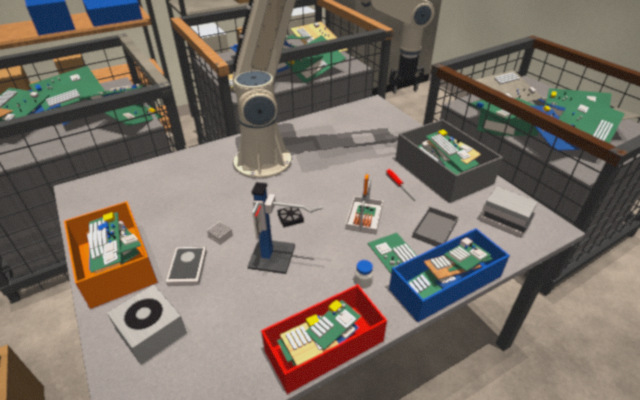

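View pics/top0.png

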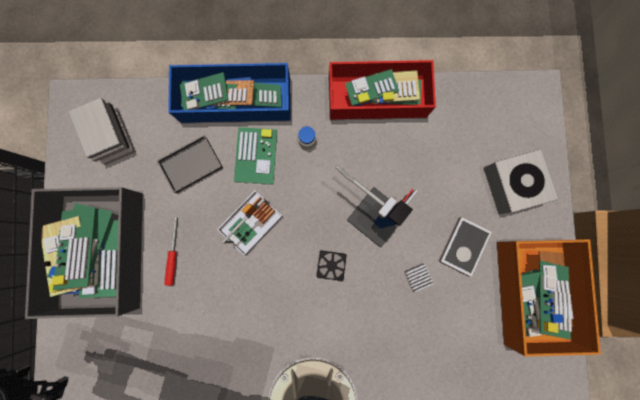

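```bash
python3 - <<'E'
import cv2
a=cv2.imread('pics/scene0.png');b=cv2.imread('pics/top0.png')
x=cv2.resize(a[130:250,270:430],None,fx=4.9,fy=4.9,interpolation=cv2.INTER_CUBIC)
cv2.imwrite('pics/s_z.png',x)
x=cv2.resize(b[140:270,190:390],None,fx=4,fy=4,interpolation=cv2.INTER_CUBIC)
cv2.imwrite('pics/t_z.png',x)
E
```

```text
(no output)
```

View pics/s_z.png

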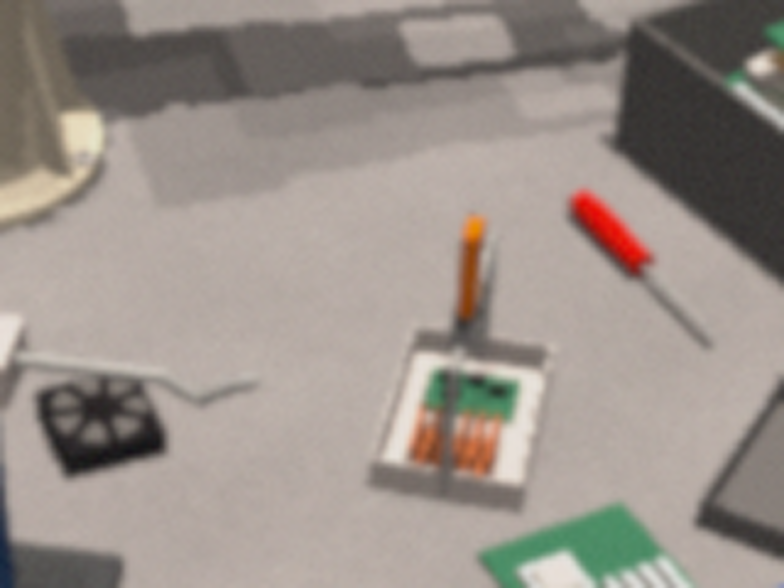

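View pics/t_z.png

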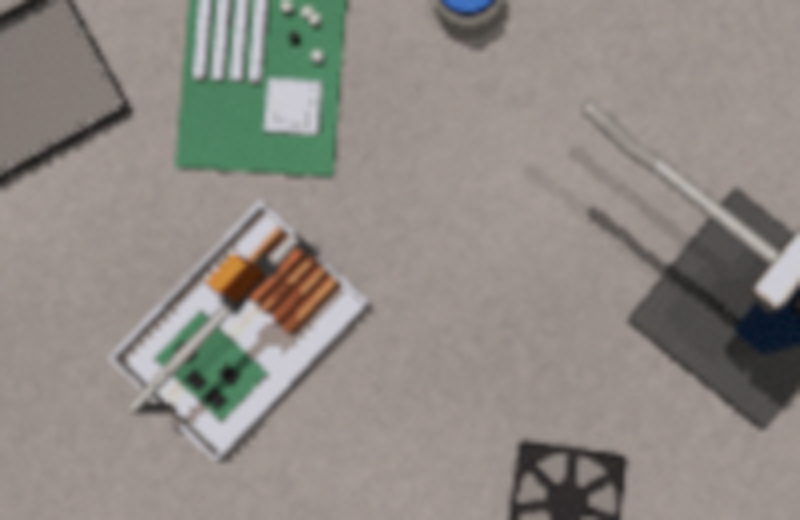

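Scene view: the pan's orange handle is at about (366,180) and the hook's dip at about (311,211). In the top view the pan's copper end points up and to the right, and the hook's tip is at about (338,167). I'll fit both poses with their known geometry.

```bash
cat > fit.py <<'E'
from h import *
from scipy.optimize import least_squares
fs={c:r.grab_frame(c) for c in ("scene","top")}
S=lambda x,y:("scene",270+x/4.9,130+y/4.9); T=lambda x,y:("top",190+x/4,140+y/4)
def W(p,l):
    c,s=np.cos(p[2]),np.sin(p[2]); return [p[0]+c*l[0]-s*l[1],p[1]+s*l[0]+c*l[1],l[2]]
def fit(obs,p0):
    def res(p):
        o=[]
        for l,(c,u,v) in obs:
            q=proj(fs[c],W(p,l)); o+= [q[0]-u,q[1]-v]
        return np.array(o)
    s=least_squares(res,p0,loss="soft_l1"); print(s.x.round(3),res(s.x).round(1).tolist()); return s.x
hk=fit([((-32,0,243),S(250,380)),((0,0,225),S(200,400)),((22,0,239),S(160,374)),((112,0,239),S(22,357)),
 ((-32,0,243),T(593,111)),((112,0,239),T(772,260))],[623,-102,-2.2])
# tray frame
pan=fit([((-55,80,28),T(262,203)),((55,80,28),T(370,302)),((55,-80,28),T(218,460)),((-55,-80,28),T(112,358)),
 ((0,35,214),T(231,279)),((-55,-80,28),S(420,335)),((-55,80,28),S(375,470)),((55,80,28),S(525,490)),((55,-80,28),S(553,345)),((0,35,214),S(475,222))],[518,176,-0.7])
np.save("hk.npy",hk);np.save("pan.npy",pan)
print("grip",W(pan,(0,35,190)))
E
python3 fit.py
```

```text
[ 622.495 -103.087   -2.309] [-0.4, -0.2, -0.8, -1.1, 0.0, -0.4, -1.3, -1.0, -0.6, -2.5, -0.3, -0.8]
[521.633 169.915  -2.342] [0.1, -0.7, 0.1, -0.1, 0.2, 0.7, -0.4, 0.3, -0.5, -1.5, 25.8, 0.8, 28.6, 1.8, -33.0, -7.4, -30.2, -5.7, -1.9, -0.5]
grip [np.float64(546.7327994234904), np.float64(145.52261652174298), 190]
```

```bash
sed -i 's/((-55,-80,28),S(420,335)),((-55,80,28),S(375,470)),((55,80,28),S(525,490)),((55,-80,28),S(553,345))/((55,-80,28),S(420,335)),((55,80,28),S(375,470)),((-55,80,28),S(525,490)),((-55,-80,28),S(553,345))/; s/518,176,-0.7/518,176,-2.34/' fit.py; python3 fit.py
python3 - <<'E'
from h import *
s=r.sense()
f=r.grab_frame("wrist"); save(f,"pics/w0.png"); print({k:np.round(v,2).tolist() for k,v in f.items() if k!="color"})
from scipy.spatial.transform import Rotation as R
print(R.from_euler("xyz",s["tcp_rot"]).as_matrix().round(3))
E
```

```text
[ 622.495 -103.087   -2.309] [-0.4, -0.2, -0.8, -1.1, 0.0, -0.4, -1.3, -1.0, -0.6, -2.5, -0.3, -0.8]
[524.415 170.789  -2.344] [-0.1, -1.6, -0.2, -1.0, -0.2, -0.3, -0.7, -0.7, -0.8, -2.6, -2.4, -3.3, -1.8, -3.0, -1.4, -1.9, -0.6, -0.9, -1.3, -0.1]
grip [np.float64(549.4607447743836), np.float64(146.34090672747138), 190]
{'fx': 309.71, 'fy': 309.71, 'cx': 319.41, 'cy': 196.9, 'hand_eye': [[-0.0, 0.95, 0.31, 81.03], [1.0, 0.0, -0.0, 0.13], [-0.0, 0.31, -0.95, -141.91], [0.0, 0.0, 0.0, 1.0]]}
[[-0.962  0.274 -0.   ]
 [ 0.274  0.962  0.   ]
 [ 0.     0.    -1.   ]]
```

View pics/w0.png

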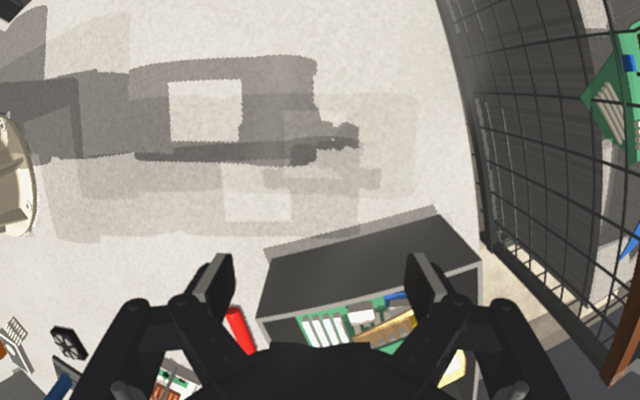

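Emit:
drive_tool([
  [0, [-5, -3.5, -3.5], 3],
  [0, [-10, -7, -7], 6],
  [0, [-15, -10.3, -7], 9],
  [0, [-20, -13.7, -7], 13],
  [0, [-25, -17.1, -7], 17],
  [0, [-30, -20.5, -7], 21],
  [0, [-35, -24, -7], 25],
  [0, [-40, -27.4, -7], 28.4],
  [0, [-44, -30.1, -7], 28.4],
  [0, [-47, -32.2, -7], 28.4],
  [0, [-48.8, -33.4, -7], 28.4],
  [0, [-48.8, -33.4, -7], 28.4],
])

```text
clock: 2.45
eef_pos: [549.6, 145.4, 301.2]
tcp_rot: [-3.142, -0.0, 2.367]
contact_force: [-1.2, 0.6, -0.4]
opening: 1.002
```

```bash
cat >> h.py <<'E'
from scipy.spatial.transform import Rotation as R
def wproj(f,s,p):
    Tt=np.eye(4);Tt[:3,:3]=R.from_euler("xyz",s["tcp_rot"]).as_matrix();Tt[:3,3]=s["eef_pos"]
    M=Tt@np.array(f["hand_eye"]); c=M[:3,:3].T@(np.array(p)-M[:3,3]); x,y,z=c[0],-c[1],-c[2]
    rr=np.hypot(x,y); th=np.arctan2(rr,z); return f["cx"]+f["fx"]*th*x/rr, f["cy"]+f["fy"]*th*y/rr
def wray(f,s,at):
    a=(at[0]-f["cx"])/f["fx"];b=(at[1]-f["cy"])/f["fy"];th=np.hypot(a,b)
    d=np.array([np.sin(th)*a/th,-np.sin(th)*b/th,-np.cos(th)])
    Tt=np.eye(4);Tt[:3,:3]=R.from_euler("xyz",s["tcp_rot"]).as_matrix();Tt[:3,3]=s["eef_pos"]
    M=Tt@np.array(f["hand_eye"]); return M[:3,3],M[:3,:3]@d
def Wp(p,l):
    c,s=np.cos(p[2]),np.sin(p[2]); return [p[0]+c*l[0]-s*l[1],p[1]+s*l[0]+c*l[1],l[2]]
def todelta(s,tgt,yaw=None):
    M=R.from_euler("xyz",s["tcp_rot"]).as_matrix()
    d=M.T@(np.array(tgt)-s["eef_pos"])/10
    t=None if yaw is None else -np.degrees((yaw-s["tcp_rot"][2]+np.pi)%(2*np.pi)-np.pi)
    return d.round(2),t
E
python3 - <<'E'
from h import *
s=r.sense(); f=r.grab_frame("wrist")
pan=np.load("pan.npy"); pts=[(6*a,35+13*b,214) for a in(-1,1) for b in (-1,1)]+[(55*a,80*b,28) for a in(-1,1) for b in (-1,1)]
d=[wproj(f,s,Wp(pan,l)) for l in pts]; save(f,"pics/w1.png",d)
print(s["eef_pos"],s["tcp_rot"],s["clock"],s["qpos"].round(2))
x=r.spot_point("pan_grip","wrist");print(x[:2]);
if x:
  o,dd=wray(f,s,x[0]["at"]);print((o+dd*(190-o[2])/dd[2]))
E
```

```text
[549.55727739 145.42893748 301.15061631] [-3.14151303e+00 -1.69410607e-04  2.36656944e+00] 2.45 [ 0.26  0.2   1.68  0.    1.26 -0.54]
[{'at': [212.2, 383.7], 'score': 0.71}, {'at': [319.5, 187.8], 'score': 0.61}]
[ 639.329875   -145.92895444  190.        ]
```

View pics/w1.png

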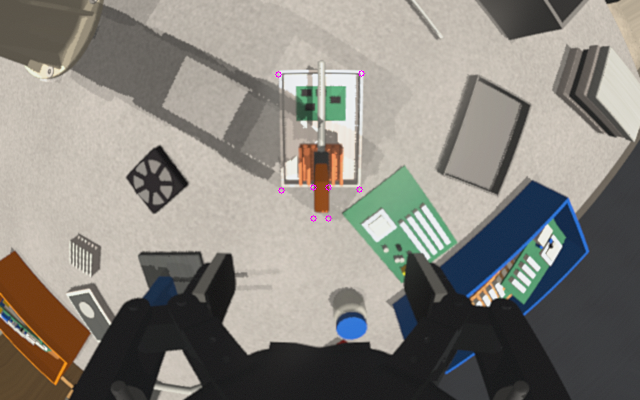

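```bash
python3 - <<'E'
import cv2
from h import *
f=r.grab_frame("wrist");a=f["color"][:,:,::-1]
cv2.imwrite('pics/w1z.png',cv2.resize(a[60:230,260:380],None,fx=3.5,fy=3.5,interpolation=cv2.INTER_CUBIC))
E
```

```text
(no output)
```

View pics/w1z.png

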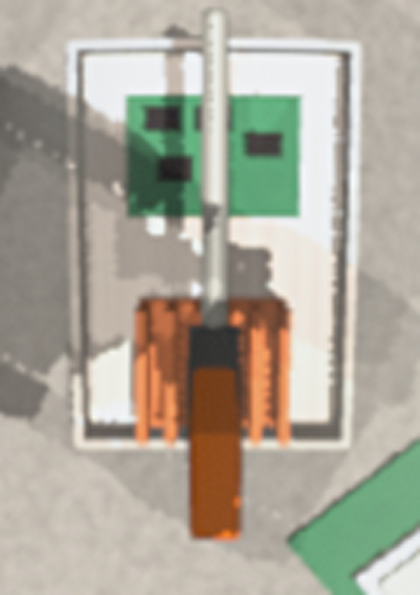

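Emit:
drive_tool([
  [0, [0.3, 0.1, 4], 0],
  [0, [0.3, 0.1, 8], 0],
  [0, [0.3, 0.1, 11], 0],
  [0, [0.3, 0.1, 13], 0],
  [0, [0.3, 0.1, 13], 0],
  [0.6, [0.3, 0.1, 13], 0],
  [1, [0.3, 0.1, 13], 0],
  [1, [0.3, 0.1, 13], 0],
  [1, [0.3, 0.1, 13], 0],
  [1, [0.3, 0.1, 13], 0],
], grip_force=60)

```text
clock: 3.85
eef_pos: [547.3, 149.9, 171.7]
tcp_rot: [3.141, -0.0, 2.369]
contact_force: [-0.3, 0.5, 3.2]
opening: 0.13
```

```bash
python3 - <<'E'
from h import *
s=r.sense(); f=r.grab_frame("wrist");save(f,"pics/w2.png"); g=r.grab_frame("scene");save(g,"pics/s2.png")
print(s)
E
```

```text
{'clock': 3.85, 'qpos': array([ 2.64357944e-01,  3.29147034e-01,  1.81468784e+00,  6.74381871e-04,
        9.97108430e-01, -5.34027685e-01]), 'qvel': array([ 0.00292728, -0.00056619, -0.0017995 ,  0.00087693,  0.00066468,
        0.00180145]), 'joint_efforts': array([-3.61309089e-01, -5.31768894e+01, -2.91572195e+01, -1.25377807e-01,
       -5.99158608e-03,  2.17768917e-02]), 'eef_pos': array([547.31772529, 149.91034021, 171.74516587]), 'tcp_rot': array([ 3.14074538e+00, -1.57287294e-04,  2.36881620e+00]), 'contact_force': array([-0.29197223,  0.53003067,  3.18457998]), 'wrist_torque': array([ 0.04223505, -0.0217158 , -0.01856439]), 'opening': 0.1297444285734665}
```

View pics/w2.png

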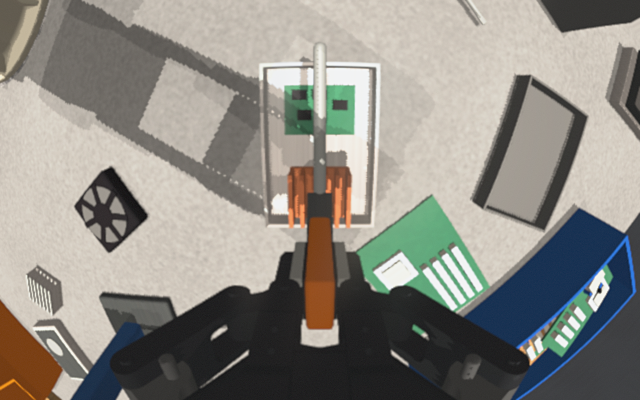

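Emit:
drive_tool([
  [1, [0, 0, -1], 0],
  [1, [0, 0, -2.5], 0],
  [1, [0, 0, -4.5], 0],
  [1, [0, 0, -6.5], 0],
  [1, [0, 0, -8.5], 0],
  [1, [0, 0, -10.5], 0],
  [1, [0, 0, -12.5], 0],
  [1, [0, 0, -14], 0],
  [1, [0, 0, -14.6], 0],
  [1, [0, 0, -14.6], 0],
  [1, [0, 0, -14.6], 0],
  [1, [0, 0, -14.6], 0],
])

```text
clock: 5.45
eef_pos: [546.9, 149.7, 317.0]
tcp_rot: [-3.141, -0.001, 2.369]
contact_force: [-0.1, -0.0, -6.1]
opening: 0.134
```

```bash
python3 - <<'E'
from h import *
s=r.sense(); f=r.grab_frame("wrist");save(f,"pics/w3.png"); g=r.grab_frame("scene");save(g,"pics/s3.png")
for k in("clock","eef_pos","tcp_rot","contact_force","wrist_torque","opening"):print(k,s[k])
hk=np.load("hk.npy")
e=Wp(hk,(-105,0,318)); print(e,todelta(s,e,2.369+0.035))
E
```

```text
clock 5.45
eef_pos [546.93159355 149.70654299 316.96996276]
tcp_rot [-3.14123296e+00 -8.56305427e-04  2.36877951e+00]
contact_force [-1.49878375e-01 -5.92628330e-03 -6.12375920e+00]
wrist_torque [ 0.00889534  0.03922397 -0.00666536]
opening 0.1337011418378064
[np.float64(693.1904774975991), np.float64(-25.452462072169553), 318] (array([-22.7 ,  -2.33,  -0.12]), np.float64(-2.0179855473573274))
```

View pics/s3.png

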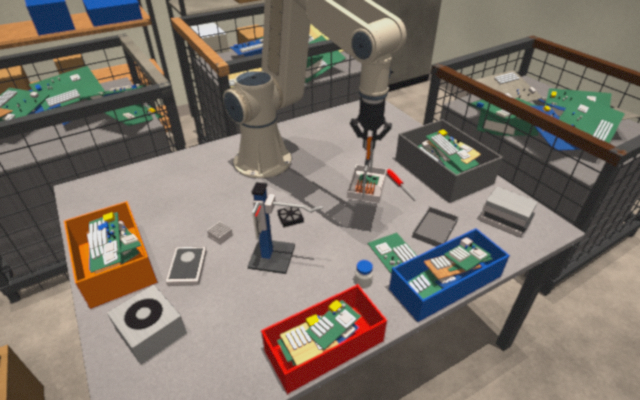

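Emit:
drive_tool([
  [1, [-1, -0.1, 0], 0],
  [1, [-3, -0.3, -0.1], -0.5],
  [1, [-5.5, -0.6, -0.1], -1],
  [1, [-8.5, -0.9, -0.1], -1.5],
  [1, [-11.5, -1.2, -0.1], -2],
  [1, [-14.5, -1.5, -0.1], -2],
  [1, [-17.5, -1.8, -0.1], -2],
  [1, [-20, -2.1, -0.1], -2],
  [1, [-22, -2.3, -0.1], -2],
  [1, [-22.7, -2.3, -0.1], -2],
  [1, [-22.7, -2.3, -0.1], -2],
  [1, [-22.7, -2.3, -0.1], -2],
])

```text
clock: 7.05
eef_pos: [693.1, -24.4, 318.2]
tcp_rot: [3.141, -0.001, 2.404]
contact_force: [-0.3, 0.5, -6.2]
opening: 0.134
```

```bash
python3 - <<'E'
from h import *
s=r.sense(); fs={c:r.grab_frame(c) for c in("wrist","scene","top")}
for c,f in fs.items(): save(f,f"pics/{c}4.png")
f=fs["scene"]["color"][:,:,::-1]; cv2.imwrite("pics/s4z.png",cv2.resize(f[130:270,240:400],None,fx=4.2,fy=4.2,interpolation=cv2.INTER_CUBIC))
f=fs["top"]["color"][:,:,::-1]; cv2.imwrite("pics/t4z.png",cv2.resize(f[100:240,280:420],None,fx=4.2,fy=4.2,interpolation=cv2.INTER_CUBIC))
for k in("clock","eef_pos","tcp_rot","contact_force","wrist_torque","opening","qpos"):print(k,s[k])
for n in ["hook_seat","hook_tip","pan_seat"]:
    rs=[]
    for c in("scene","top","wrist"):
        l=r.spot_point(n,c); print(n,c,[(np.round(x["at"],1).tolist(),round(x["score"],2)) for x in l[:2]])
E
```

```text
clock 7.05
eef_pos [693.12188099 -24.38608719 318.15932528]
tcp_rot [ 3.14146165e+00 -1.15610210e-03  2.40435134e+00]
contact_force [-0.31946957  0.51560254 -6.24559502]
wrist_torque [ 0.03582156 -0.02205554  0.0556893 ]
opening 0.13373224613294585
qpos [-3.77485742e-02  4.00088806e-01  1.37248431e+00  8.61920223e-04
  1.36981988e+00 -8.71475913e-01]
hook_seat scene [([310.0, 208.1], 0.87), ([360.5, 281.1], 0.71)]
hook_seat top [([348.3, 174.2], 0.89), ([338.0, 163.4], 0.56)]
hook_seat wrist [([363.9, 176.4], 0.74), ([191.0, 196.9], 0.7)]
hook_tip scene [([321.2, 208.6], 0.79)]
hook_tip top [([335.6, 163.2], 0.88), ([255.3, 152.6], 0.52)]
hook_tip wrist [([221.5, 204.0], 0.77)]
pan_seat scene [([345.7, 200.8], 0.69)]
pan_seat top [([316.6, 141.7], 0.56), ([305.9, 140.0], 0.27)]
pan_seat wrist [([316.0, 229.0], 0.82), ([319.2, 146.7], 0.42)]
```

View pics/wrist4.png

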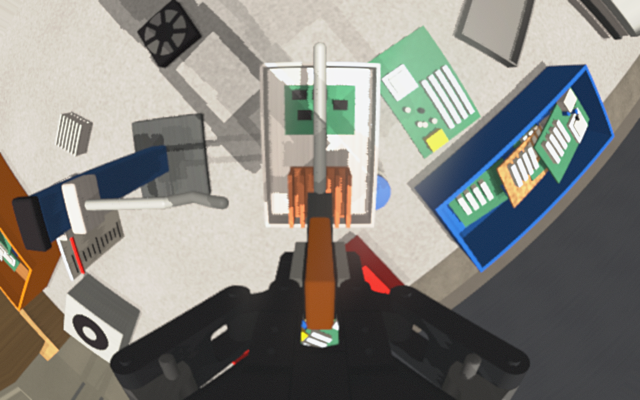

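View pics/s4z.png

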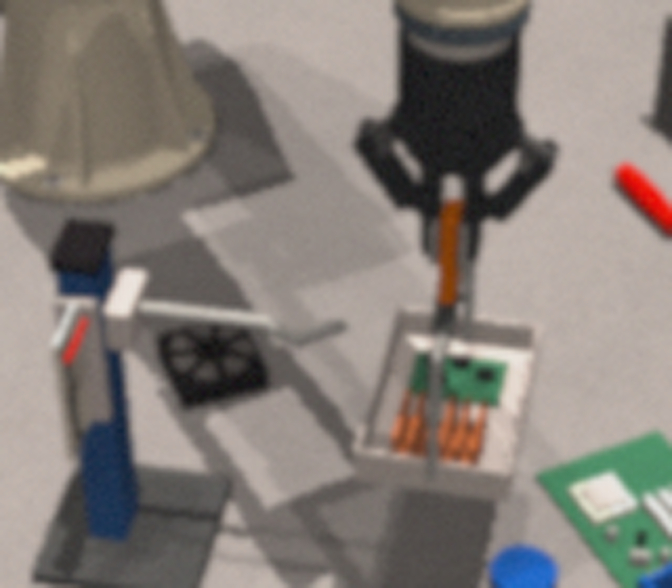

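View pics/t4z.png

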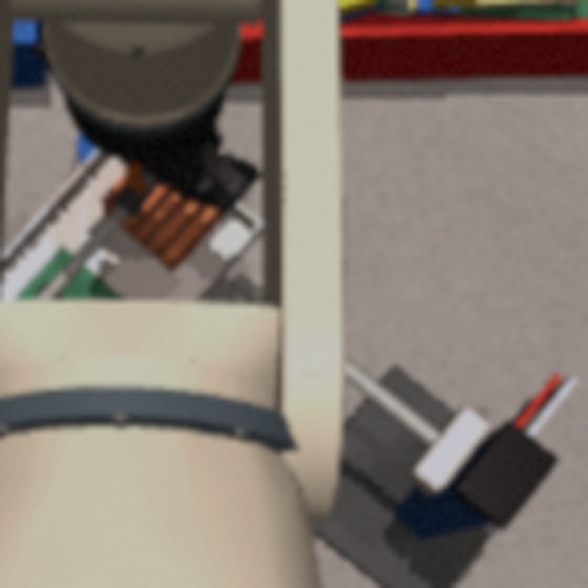

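```bash
python3 - <<'E'
from h import *
s=r.sense(); f=r.grab_frame("wrist"); hk=np.load("hk.npy")
L=[(-32,0,243),(0,0,225),(22,0,239),(60,0,239),(112,0,239)]
d=[wproj(f,s,Wp(hk,l)) for l in L];print(np.round(d,1).tolist())
for at,z in [((221.5,204),243),((191,197),225),((90,203.5),239)]:
    o,dd=wray(f,s,at); p=o+dd*(z-o[2])/dd[2]; q=p[:2]-hk[:2]; c,sn=np.cos(hk[2]),np.sin(hk[2])
    print(p.round(1),"hook local",c*q[0]+sn*q[1],-sn*q[0]+c*q[1])
# pan features, tcp frame: pan frame rel to tool
M=R.from_euler("xyz",s["tcp_rot"]).as_matrix(); 
# pan local (x along tool -y? compute yaw pan= -2.309)
yaw=s["tcp_rot"][2]; px=-M[:,1]; py=-M[:,0]
e=s["eef_pos"]
def P(x,y,z): return e+px*x+py*y+np.array([0,0,z-171.7])
pl=[P(6*a,13*b,214) for a in(-1,1) for b in(-1,1)]+[P(55*a,80*b-35,28) for a in(-1,1) for b in(-1,1)]+[P(0,-113,122)]
dd=[wproj(f,s,p) for p in pl]; print(np.round(dd,1).tolist())
im=f["color"][:,:,::-1].copy()
big=cv2.resize(im[30:350,60:400],None,fx=2.3,fy=1.8*2.3/1.8,interpolation=cv2.INTER_CUBIC)[:600]
for u,v in d: cv2.circle(big,(int((u-60)*2.3),int((v-30)*2.3)),3,(255,0,255),1)
for u,v in dd: cv2.circle(big,(int((u-60)*2.3),int((v-30)*2.3)),3,(255,255,0),1)
cv2.imwrite("pics/w4o.png",big[:600])
E
```

```text
[[224.5, 208.8], [195.3, 201.1], [165.8, 206.5], [129.7, 206.0], [88.4, 205.4]]
[639.8 -78.3 243. ] hook local -29.96446633543779 -3.91851071895527
[ 617.4 -103.2  225. ] hook local 3.5642622139107534 -3.6777983429492527
[ 547.6 -182.5  239. ] hook local 109.17218989621932 -1.8722013341769639
[[335.7, 284.0], [334.0, 332.7], [304.5, 284.0], [306.0, 332.8], [379.8, 63.6], [373.6, 227.0], [259.0, 63.7], [265.4, 227.1], [319.6, 47.4]]
```

View pics/w4o.png

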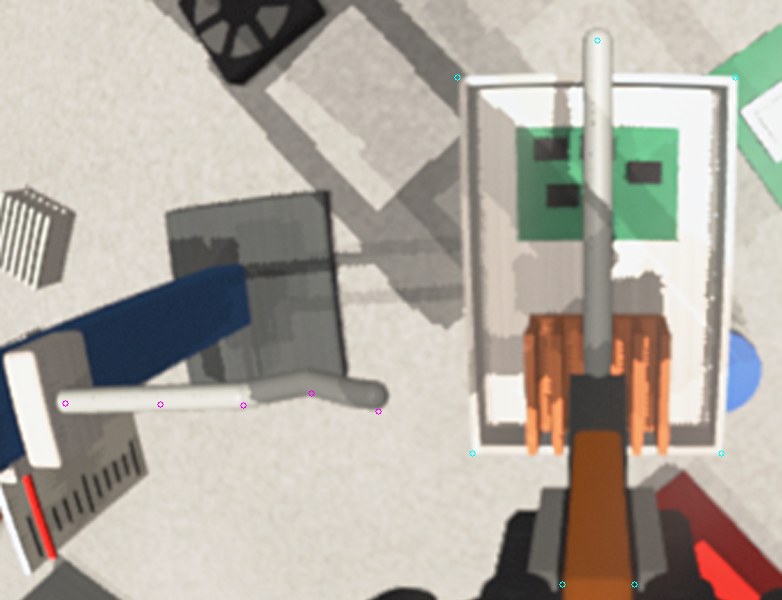

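```bash
python3 - <<'E'
from h import *
hk=np.load("hk.npy"); n=Wp(hk,(2,-3,0)); h2=np.array([n[0],n[1],-2.297]); np.save("hk2.npy",h2); print(h2)
s=r.sense()
for x in(-60,-30,0): print(x,todelta(s,Wp(h2,(x,0,318)),-2.297+np.pi*1.5+0.0))
print(s["tcp_rot"], -2.297+1.5*np.pi)
E
```

```text
[ 618.93062055 -102.5463895    -2.297     ]
-60 (array([ 0.39, -4.74,  0.01]), np.float64(-0.6727122808640413))
-30 (array([ 0.35, -7.74,  0.01]), np.float64(-0.6727122808640413))
0 (array([ 3.200e-01, -1.074e+01,  1.000e-02]), np.float64(-0.6727122808640413))
[ 3.14149929e+00 -6.16477892e-04  2.40364794e+00] 2.4153889803846895
```

Emit:
drive_tool([
  [1, [0.2, -0.7, 0], -0.7],
  [1, [0.3, -2, 0], -0.7],
  [1, [0.3, -3.5, 0], -0.7],
  [1, [0.3, -5, 0], -0.7],
  [1, [0.3, -6.5, 0], -0.7],
  [1, [0.3, -8, 0], -0.7],
  [1, [0.3, -9.3, 0], -0.7],
  [1, [0.3, -10.3, 0], -0.7],
  [1, [0.3, -10.7, 0], -0.7],
  [1, [0.3, -10.7, 0], -0.7],
  [1, [0.3, -10.7, 0], -0.7],
])

```text
clock: 9.07
eef_pos: [619.6, -102.1, 318.1]
tcp_rot: [3.141, -0.001, 2.416]
contact_force: [0.8, -0.5, -5.5]
opening: 0.136
```

```bash
cat > look.py <<'E'
import sys
from h import *
n=sys.argv[1]
s=r.sense(); fs={c:r.grab_frame(c) for c in("wrist","scene")}
a=fs["wrist"]["color"][30:350,150:450,::-1]; b=fs["scene"]["color"][140:250,240:370,::-1]
cv2.imwrite(f"pics/w{n}.png",cv2.resize(a,None,fx=1.8,fy=1.8,interpolation=cv2.INTER_CUBIC))
cv2.imwrite(f"pics/s{n}.png",cv2.resize(b,None,fx=5,fy=5,interpolation=cv2.INTER_CUBIC))
for k in("clock","eef_pos","tcp_rot","contact_force","wrist_torque","opening"):print(k,s[k])
h2=np.load("hk2.npy")
print(todelta(s,Wp(h2,(0,0,268.7)),-2.297+1.5*np.pi))
E
python3 look.py 5
```

```text
clock 9.075
eef_pos [ 619.61863228 -102.07722547  318.09035242]
tcp_rot [ 3.14125387e+00 -5.48572956e-04  2.41616400e+00]
contact_force [ 0.77029924 -0.54606383 -5.47692522]
wrist_torque [ 0.04541414 -0.02229291 -0.02113129]
opening 0.1363361438491091
(array([ 0.02, -0.08,  4.94]), np.float64(0.04440534903273309))
```

View pics/w5.png

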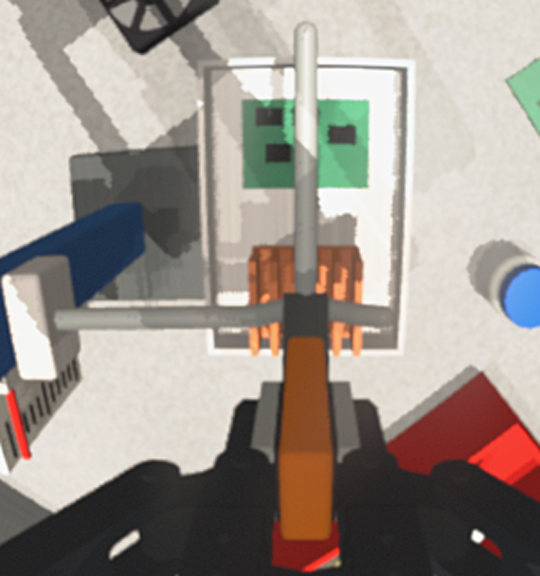

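View pics/s5.png

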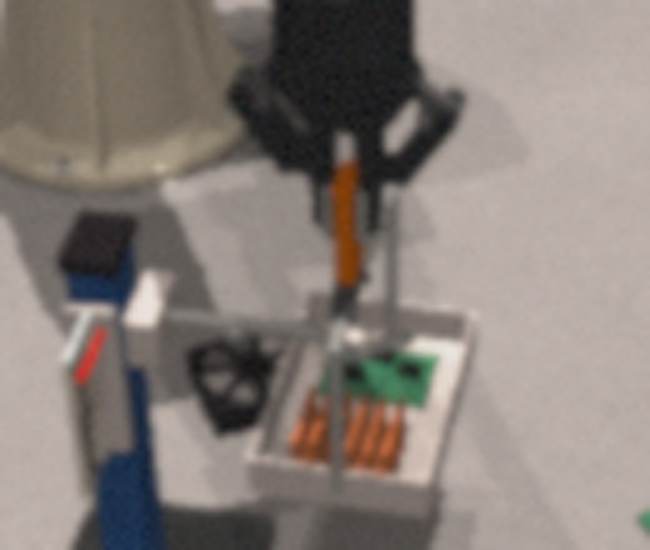

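Emit:
drive_tool([
  [1, [0, -0.1, 0.5], 0],
  [1, [0, -0.1, 1.2], 0],
  [1, [0, -0.1, 2], 0],
  [1, [0, -0.1, 2.8], 0],
  [1, [0, -0.1, 3.4], 0],
  [1, [0, -0.1, 3.8], 0],
  [1, [0, -0.1, 4], 0],
  [1, [0, -0.1, 4], 0],
  [1, [0, -0.1, 4], 0],
])

```text
clock: 10.3
eef_pos: [619.1, -102.8, 278.3]
tcp_rot: [3.141, -0.0, 2.416]
contact_force: [0.2, -0.4, -5.8]
opening: 0.134
```

```bash
python3 look.py 6; python3 - <<'E'
from h import *
s=r.sense(); f=r.grab_frame("wrist"); h2=np.load("hk2.npy")
im=f["color"][:,:,::-1].copy()[150:270,160:420]
big=cv2.resize(im,None,fx=3,fy=3,interpolation=cv2.INTER_CUBIC)
for l in [(-32,0,243),(0,0,225),(22,0,239),(60,0,239),(112,0,239)]:
    u,v=wproj(f,s,Wp(h2,l)); cv2.circle(big,(int((u-160)*3),int((v-150)*3)),3,(255,0,255),1)
cv2.imwrite("pics/w6o.png",big)
E
```

```text
clock 10.3
eef_pos [ 619.06286176 -102.78584066  278.31087197]
tcp_rot [ 3.14114403e+00 -2.46877751e-04  2.41631543e+00]
contact_force [ 0.18130814 -0.44308072 -5.75511917]
wrist_torque [-0.00047473  0.00017017 -0.01628893]
opening 0.13409089483962344
(array([0.03, 0.01, 0.96]), np.float64(0.05308161247121319))
```

View pics/w6o.png

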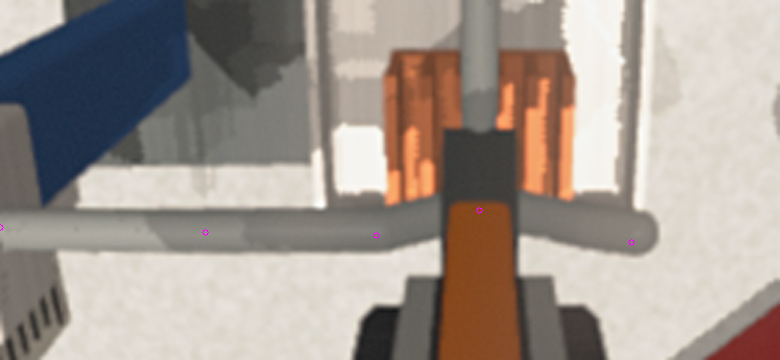

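View pics/s6.png

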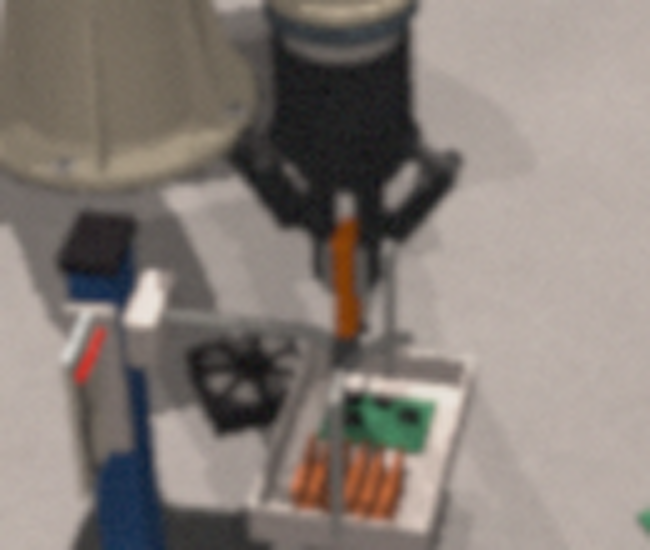

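Emit:
drive_tool([
  [1, [0.1, 0.1, 0.2], 0],
  [1, [0.15, 0.1, 0.45], 0],
  [1, [0.15, 0.1, 0.6], 0],
  [1, [0.15, 0.1, 0.7], 0],
  [1, [0.15, 0.1, 0.8], 0],
  [1, [0.15, 0.1, 0.9], 0],
  [1, [0.15, 0.1, 1.0], 0],
  [1, [0.15, 0.1, 1.1], 0],
  [1, [0.15, 0.1, 1.2], 0],
  [1, [0.15, 0.1, 1.3], 0],
  [1, [0.15, 0.1, 1.4], 0],
  [1, [0.15, 0.1, 1.5], 0],
])

```text
clock: 11.95
eef_pos: [618.6, -101.0, 263.3]
tcp_rot: [3.141, -0.0, 2.416]
contact_force: [-0.1, 0.5, -4.7]
opening: 0.127
```

```bash
python3 look.py 7
```

```text
clock 11.95
eef_pos [ 618.58638316 -101.04571825  263.27708009]
tcp_rot [ 3.14111648e+00 -2.03567979e-04  2.41624545e+00]
contact_force [-0.05580436  0.45965777 -4.65542445]
wrist_torque [ 0.01184724  0.03935098 -0.00533344]
opening 0.12682801563072843
(array([-0.13, -0.09, -0.54]), np.float64(0.049072290075636744))
```

View pics/w7.png

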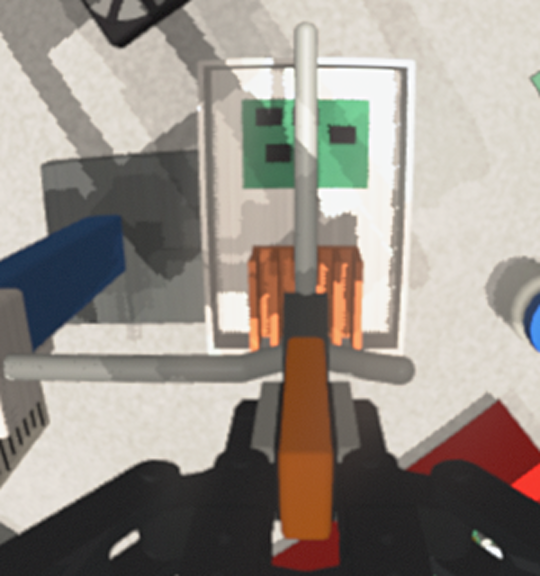

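View pics/s7.png

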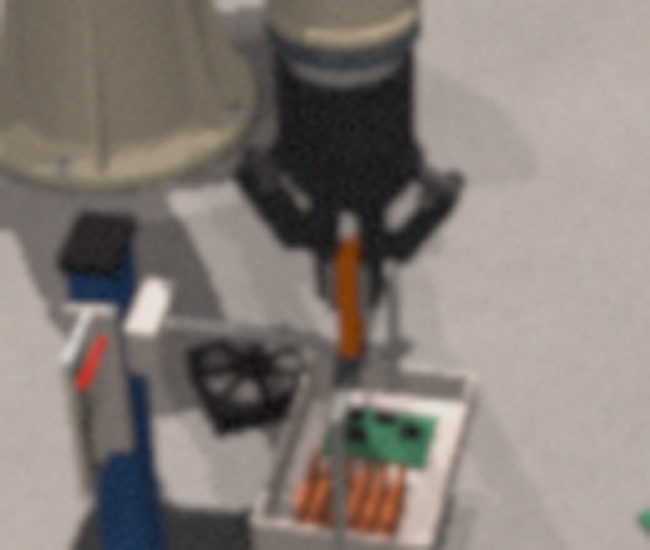

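Emit:
drive_tool([
  [1, [0, 0, 0.1], 0],
  [1, [0, 0, 0.2], 0],
  [1, [0, 0, 0.3], 0],
  [1, [0, 0, 0.4], 0],
  [1, [0, 0, 0.5], 0],
  [1, [0, 0, 0.6], 0],
  [1, [0, 0, 0.7], 0],
  [1, [0, 0, 0.8], 0],
  [1, [0, 0, 0.9], 0],
  [1, [0, 0, 1.0], 0],
  [1, [0, 0, 1.0], 0],
  [1, [0, 0, 1.0], 0],
])

```text
clock: 13.55
eef_pos: [618.6, -101.0, 253.2]
tcp_rot: [3.141, -0.0, 2.416]
contact_force: [-0.6, 0.5, -2.6]
opening: 0.132
```

```bash
cat > avg.py <<'E'
from h import *
import sys
F=[];T=[]
for i in range(int(sys.argv[1])):
    s=r.sense();F.append(s["contact_force"]);T.append(s["wrist_torque"]); r.grab_frame("wrist")
F=np.array(F);T=np.array(T);print(s["clock"],s["eef_pos"].round(2),s["tcp_rot"].round(4),"F",F.mean(0).round(2),F.std(0).round(2),"T",T.mean(0).round(3))
print(F[:,2].round(2))
E
python3 avg.py 10; python3 look.py 8
```

```text
14.0 [ 618.52 -100.98  253.15] [ 3.1412e+00 -4.0000e-04  2.4163e+00] F [-0.26  0.06 -2.36] [0.45 0.38 0.4 ] T [0.021 0.059 0.005]
[-2.57 -2.64 -3.08 -2.03 -2.21 -2.23 -2.47 -1.86 -2.82 -1.75]
clock 14.05
eef_pos [ 618.5530705  -100.98808084  253.18921548]
tcp_rot [ 3.14117430e+00 -3.46502981e-04  2.41632821e+00]
contact_force [-0.29603723 -0.16789986 -2.47031356]
wrist_torque [0.02707127 0.04225601 0.02587794]
opening 0.13490077681834925
(array([-0.13, -0.09, -1.55]), np.float64(0.053813985508262226))
```

View pics/s8.png

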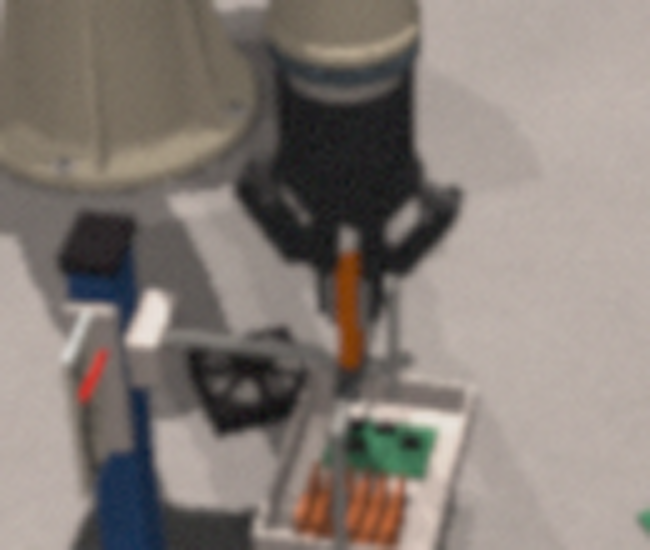

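Emit:
drive_tool([
  [1, [0, 0, 0.1], 0],
  [1, [0, 0, 0.2], 0],
  [1, [0, 0, 0.3], 0],
  [1, [0, 0, 0.4], 0],
  [1, [0, 0, 0.5], 0],
  [1, [0, 0, 0.6], 0],
  [1, [0, 0, 0.7], 0],
  [1, [0, 0, 0.8], 0],
  [1, [0, 0, 0.9], 0],
  [1, [0, 0, 0.9], 0],
  [1, [0, 0, 0.9], 0],
])

```text
clock: 15.52
eef_pos: [618.6, -101.0, 244.3]
tcp_rot: [3.141, -0.0, 2.416]
contact_force: [-1.0, 0.8, -0.7]
opening: 0.132
```

```bash
python3 avg.py 50
```

```text
17.975 [ 618.55 -101.01  244.18] [ 3.1412e+00 -3.0000e-04  2.4163e+00] F [-0.34  0.21 -0.9 ] [0.47 0.47 0.47] T [0.037 0.074 0.016]
[-0.66 -0.76 -1.33 -1.05 -1.05 -0.51 -1.2  -0.71 -0.86 -0.27 -1.13 -1.23
 -1.04 -1.21 -1.56 -1.3  -0.85 -0.63 -1.58 -0.98 -0.51 -1.32 -2.   -0.75
 -0.74 -0.95 -0.87 -0.39 -1.01 -0.75 -1.07 -1.07 -1.11 -1.36 -0.33 -0.51
  0.17 -0.86 -0.15  0.04 -0.65 -0.63 -0.97 -1.37 -0.8  -1.09 -1.43 -1.7
  0.51 -1.39]
```

Emit:
drive_tool([
  [1, [0, 0, 0.1], 0],
  [1, [0, 0, 0.2], 0],
  [1, [0, 0, 0.3], 0],
  [1, [0, 0, 0.4], 0],
  [1, [0, 0, 0.47], 0],
  [1, [0, 0, 0.47], 0],
  [1, [0, 0, 0.47], 0],
])

```text
clock: 18.9
eef_pos: [618.6, -101.0, 239.5]
tcp_rot: [3.141, -0.0, 2.416]
contact_force: [-0.4, 0.4, 0.6]
opening: 0.132
```

```bash
python3 avg.py 60
```

```text
21.85 [ 618.58 -101.01  239.51] [ 3.1411e+00 -3.0000e-04  2.4163e+00] F [-0.23  0.03  0.14] [0.46 0.47 0.54] T [0.03  0.054 0.012]
[ 0.59 -0.6  -0.33 -0.5   0.57 -0.06  0.19  0.26  0.5   0.71 -0.42  0.25
  0.28  0.15 -0.62  0.8  -0.61  0.11 -0.01  0.43 -0.    0.96  0.25  0.59
  0.57 -0.39 -0.83  0.71  0.32  0.54  0.89  0.04  0.75  0.38 -0.08 -0.28
 -1.   -1.66  0.41 -0.1   0.69  0.97  0.53  0.88 -0.5   0.39  0.5   0.37
 -0.3   0.76  0.03  0.11  0.04 -0.37  0.15  0.84  0.07 -0.07 -0.69  0.51]
```

Emit:
drive_tool([
  [1, [0, 0, -0.06], 0],
  [1, [0, 0, -0.06], 0],
  [1, [0, 0, -0.06], 0],
  [1, [0, 0, -0.06], 0],
  [1, [0, 0, -0.06], 0],
  [1, [0, 0, -0.06], 0],
], grip_force=20)

```text
clock: 22.65
eef_pos: [618.6, -101.0, 240.1]
tcp_rot: [3.141, -0.0, 2.416]
contact_force: [0.6, 0.3, 0.6]
opening: 0.132
```

```bash
python3 avg.py 60; python3 look.py 9
```

```text
25.6 [ 618.56 -100.98  240.09] [ 3.1412e+00 -4.0000e-04  2.4163e+00] F [-0.22  0.09  0.05] [0.61 0.55 0.42] T [0.027 0.044 0.008]
[ 0.62  0.07  0.25  0.38  0.25  0.96 -0.07  0.6   0.58  0.17 -0.01  0.15
  0.13 -0.31 -0.31  0.16  0.19  0.11  0.54 -0.59  0.08 -0.16 -0.59 -0.52
  0.78  0.48 -0.22  1.28  0.1  -0.32  0.18 -0.17 -0.86  0.29 -0.07 -0.11
  0.67 -0.57  0.45 -0.03 -0.29 -0.53 -0.39  0.12 -0.05 -0.74 -0.39  0.38
  0.34  0.41 -0.06  0.37  0.36 -0.17 -0.15  0.13  0.08 -0.63 -0.08 -0.36]
clock 25.65
eef_pos [ 618.55263389 -100.99136285  240.05665832]
tcp_rot [ 3.14118668e+00 -3.88888727e-04  2.41631471e+00]
contact_force [-0.62125644  0.65885522  0.00401238]
wrist_torque [-0.00783598  0.03549501  0.00140991]
opening 0.13303317690078292
(array([-0.13, -0.09, -2.86]), np.float64(0.05304021550955806))
```

View pics/w9.png

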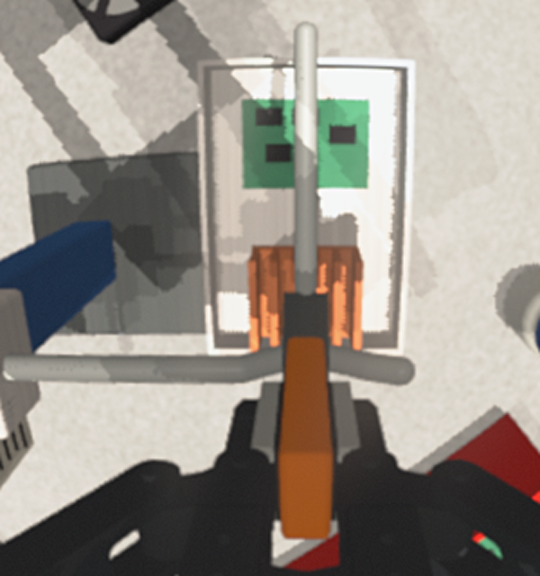

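View pics/s9.png

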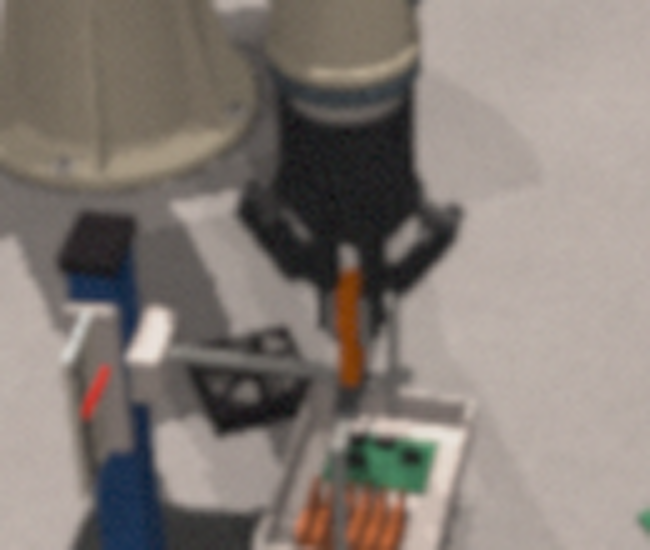

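Emit:
drive_tool([
  [0.86, [0, 0, 0], 0],
  [0.82, [0, 0, 0], 0],
  [0.77, [0, 0, 0], 0],
  [0.7, [0, 0, 0], 0],
  [0.6, [0, 0, 0], 0],
  [0.5, [0, 0, 0], 0],
  [0.4, [0, 0, 0], 0],
  [0.4, [0, 0, 0], 0],
  [0.4, [0, 0, 0], 0],
])

```text
clock: 26.88
eef_pos: [618.6, -101.0, 240.1]
tcp_rot: [3.141, -0.0, 2.416]
contact_force: [0.1, 0.1, -0.6]
opening: 0.602
```

```bash
python3 avg.py 10; python3 look.py 10
```

```text
27.325 [ 618.57 -100.98  240.11] [ 3.1412e+00 -3.0000e-04  2.4163e+00] F [0.22 0.02 0.14] [0.52 0.32 0.7 ] T [ 0.007  0.017 -0.003]
[-0.63 -0.21 -0.83 -0.23  1.01  1.2  -0.19  0.33 -0.2   1.14]
clock 27.375
eef_pos [ 618.54143412 -101.00682052  240.04440718]
tcp_rot [ 3.14124536e+00 -3.94216986e-04  2.41633806e+00]
contact_force [-0.44573309  0.90368118 -0.42072403]
wrist_torque [0.01765783 0.02212549 0.05859586]
opening 0.5989152548499337
(array([-0.13, -0.09, -2.87]), np.float64(0.05437850021767172))
```

View pics/w10.png

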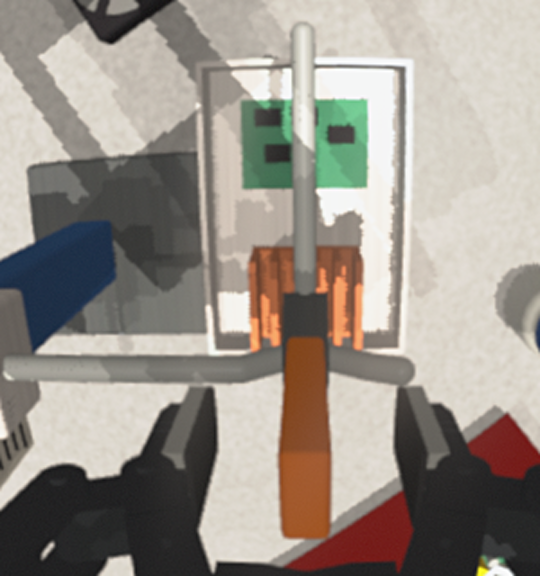

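View pics/s10.png

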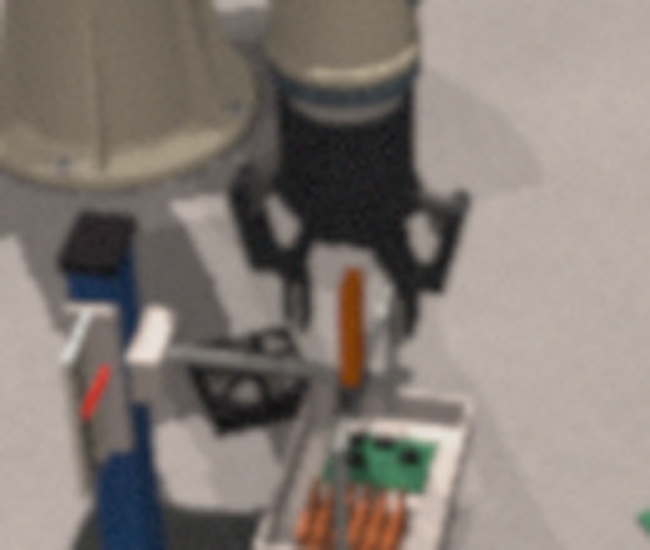

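The pan is released. It barely moved: the pointer and bar are where they were before. Next I withdraw straight up.

Emit:
drive_tool([
  [0.4, [0, 0, -0.5], 0],
  [0.4, [0, 0, -1.5], 0],
  [0.4, [0, 0, -3], 0],
  [0.4, [0, 0, -5], 0],
  [0.4, [0, 0, -7.5], 0],
  [0.4, [0, 0, -9.5], 0],
  [0.4, [0, 0, -11], 0],
  [0.4, [0, 0, -12], 0],
  [0.4, [0, 0, -12], 0],
  [0.4, [0, 0, -12], 0],
])

```text
clock: 28.72
eef_pos: [618.3, -101.0, 359.3]
tcp_rot: [-3.141, -0.001, 2.416]
contact_force: [-0.4, 0.4, 0.4]
opening: 0.6
```

```bash
python3 look.py 11; sleep 0; python3 avg.py 10; python3 look.py 12
```

```text
clock 28.725
eef_pos [ 618.25842455 -101.0141542   359.2962916 ]
tcp_rot [-3.14137603e+00 -1.32041868e-03  2.41632204e+00]
contact_force [-0.3683358   0.36570304  0.36861728]
wrist_torque [ 0.00105567 -0.06151716 -0.04475342]
opening 0.6000950697285766
(array([-0.16, -0.07,  9.06]), np.float64(0.05346065480772657))
29.275 [ 618.55 -101.12  360.06] [ 3.1412e+00 -3.0000e-04  2.4163e+00] F [-0.14 -0.01 -0.16] [0.59 0.58 0.45] T [-0.011 -0.008  0.01 ]
[-0.51 -0.29  0.21 -0.79  0.27  0.5  -0.61  0.44 -0.27 -0.54]
clock 29.325
eef_pos [ 618.57480648 -101.06954538  360.0981025 ]
tcp_rot [ 3.14116127e+00 -2.89895499e-04  2.41630037e+00]
contact_force [-0.0838965  -0.55725434 -0.56719221]
wrist_torque [-0.03014869 -0.07444455  0.0386735 ]
opening 0.5984047222892296
(array([-0.13, -0.09,  9.14]), np.float64(0.05221857227184904))
```

```bash
python3 - <<'E'
import cv2,numpy as np
for k in "ws":
    a=cv2.imread(f"pics/{k}11.png").astype(int);b=cv2.imread(f"pics/{k}12.png").astype(int);print(k,abs(a-b).mean(),abs(a-b).max())
E
```

```text
w 2.611665166323731 89
s 1.455711888111888 25
```

View pics/w12.png

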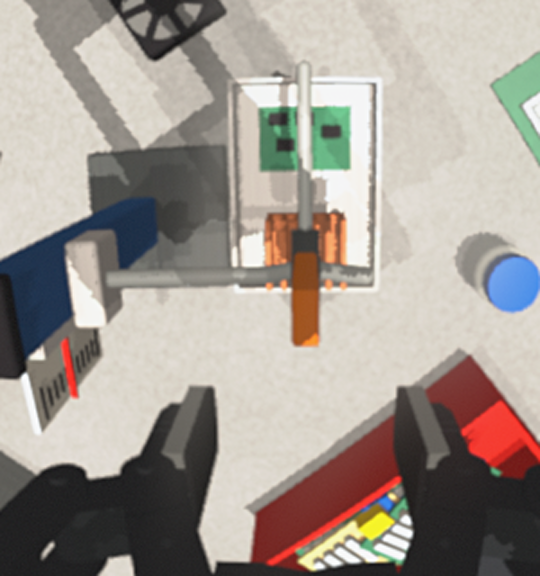

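View pics/s12.png

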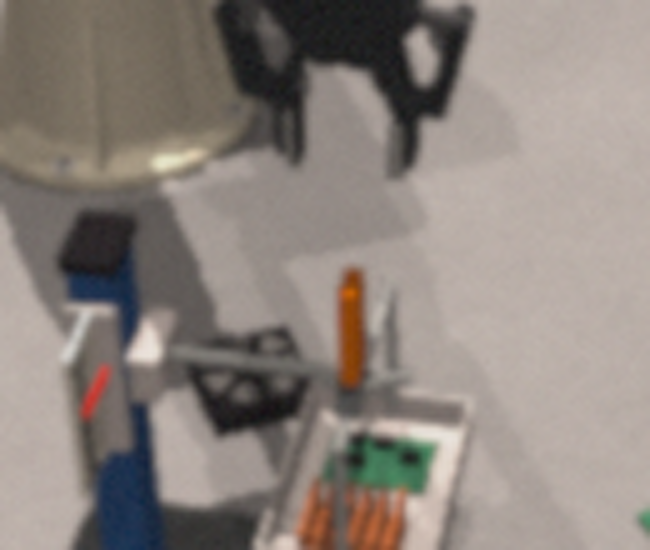

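Emit:
drive_tool([
  [0.4, [0, 0, 0], 0],
  [0.4, [0, 0, 0], 0],
  [0.4, [0, 0, 0], 0],
  [0.4, [0, 0, 0], 0],
  [0.4, [0, 0, 0], 0],
  [0.4, [0, 0, 0], 0],
  [0.4, [0, 0, 0], 0],
  [0.4, [0, 0, 0], 0],
  [0.4, [0, 0, 0], 0],
  [0.4, [0, 0, 0], 0],
])

```text
clock: 30.68
eef_pos: [618.6, -101.1, 360.1]
tcp_rot: [3.141, -0.0, 2.416]
contact_force: [1.1, 1.2, -0.1]
opening: 0.599
```

```bash
python3 look.py 13; python3 -c "
import cv2
for k in 'ws':
    a=cv2.imread(f'pics/{k}13.png').astype(int);b=cv2.imread(f'pics/{k}12.png').astype(int);print(k,abs(a-b).mean(),abs(a-b).max())
from rig import r
print(r.sign_off())"
```

```text
clock 30.675
eef_pos [ 618.56609065 -101.05359143  360.10082943]
tcp_rot [ 3.14113274e+00 -3.04846970e-04  2.41632900e+00]
contact_force [ 1.0505917   1.15857355 -0.08834797]
wrist_torque [ 0.01603148 -0.04951144  0.00507067]
opening 0.5988661666872139
(array([-0.13, -0.09,  9.14]), np.float64(0.053858963505464645))
w 0.7147826646090535 48
s 1.2968997668997668 19
the job is handed in; nothing more can be done
None
```

I hung the pan on the scale's hook, let go, withdrew straight up and handed the job in at about 31 s. The sign-off gave no verdict.

- **Balance:** I gripped the orange handle, threaded the bail over the hook's tip and lowered it about 1 mm at a time. The arm carried about 6 N with the pan in the air. Before I let go, the averaged vertical force was 0.05 N, with single readings scattering by about 0.4 N.
- **After release:** the scale had sunk about 29 mm, worked out from the height at first contact rather than read from the scale. The pictures showed the pointer and bar staying put and the pan hanging upright and square on the hook. The last pictures, taken seconds apart, showed nothing moving. The gripper was about 12 cm above its release height and touching nothing.
- **Not checked:** I could not see the notch's seating directly because the handle hides it. I inferred it from the hook and bail moving together. The hook's speed and the bystanders' positions were judged only by eye; I saw no bystander moved.
- **Disagreement:** my first hook position, from the fixed cameras, was about 3 to 4 mm off from the wrist camera. I used the wrist camera's value.

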